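# Shut the slide spinner and switch it on

### The arm

A 6-joint arm with a two-finger parallel gripper is mounted at the origin on the work surface. World frame = base frame: x ahead of the robot, y to its left, z up, the work surface at z = 0. Lengths are in m, angles in degrees, forces in N, time in s.
With the tool pointing down it reaches from about 0.35 to 0.875 m from the base axis. Payload 4.2 kg.
Tool frame: the origin (TCP) lies on the centre line of the jaws, within the pads' length; the fingertips stand 11 mm ahead of it and the grasp point (between the pads) lies 8 mm behind it; z points along the fingers, y is the line along which they close (so a half turn about z gives the same grasp; the last joint's range is limited). The gripper opens to 87 mm and grips with 3 to 60 N. Pads are 19 mm wide; open, the fingers measure 117 mm over their backs; the gripper's body (75 mm by 190 mm) begins 51 mm behind the grasp point.
Start: joints at [-49.813, 22.042, 0.453, 0, -68.411, -14.817], TCP at [0.268, -0.565, 0.234] pointing down, gripper open.
Joint ranges: [-179.83, 179.83], [-69.29, 118.12], [-61.27, 80.66], [-181.25, 117.63], [-171.15, -9.14], [-177.46, 177.46]. Speed limits (degrees/s): [159.86, 159.86, 180, 180, 180, 180].

### API

Orientations are given as a 3x3 rotation matrix whose columns are the frame's x, y, z axes.
In Python, from station import r gives the robot as it stands.
- The arm moves only by the tool servo_tool, never from a script. Its argument "commands" is a list that holds one entry, the list of rows, each a list of 7 numbers: the closure, from 0 (fully open) to 1 (shut), then the shift along the tool's x, y, z in mm, then the turn, a rotation vector about the tool's x, y, z in rad. In form: [[[claw, x, y, z, ax, ay, az], ...]]. A call has exactly 5 rows; each row is the pose to reach, as a shift and turn from the pose commanded when the call began, along the tool's axes at that moment; what a row does not reach only later rows make up. A row lasts 1/10 s, in which the tool goes at most 50 mm and 8.59 degrees, less where a joint would pass 70% of its speed; a pose out of reach is approached as far as the arm can. A call with a gripper value outside its range is refused whole. The fingers move at their own pace and stop on an object; the grip force is fixed at half the most. Time passes only in rows, so rows that repeat a pose let the fingers close, or fill a call up. It gives the time, the measured TCP pose, the force, the opening and the grip force at its end, in the units of the state.
- r.sense(): the state, without advancing time (a new reading comes with each control period).
- r.capture(name): name is "side" or "top" or "wrist"; returns a dict with "pixels" (420x560x3 uint8, red, green, blue), "camera_matrix" (3x3 intrinsics, pixels), "dist" ([k1, k2, p1, p2, k3] as OpenCV has them; the pictures are not rectified), "R" (3x3) and "t" (3): a world point X has camera coordinates R X + t. Camera axes: x right, y down, z forward; pixel columns grow to the right and rows downward; lengths in m; the calibration is good to about 2 mm. A picture is of the moment at which its call begins. There is no depth.
- r.finish_job(): hands the job in; it is judged then, once.
The state is a dict: "time_s": time; "joints": joint angles; "joint_velocities": joint speeds; "effort": joint torques, N m; "tcp_pos": TCP position; "ee_rot": TCP orientation; "wrist_force": force on the tool from outside, world axes, zero at the start; "moment": the same for the moment, N m; "gripper_width": opening from 0.0 (shut) to 1.0 (fully open); "gripper_force": force on a finger pad.
Only numpy, scipy, OpenCV 4.12 (cv2) and the standard library are available. Lean on these libraries where they do the work, as an engineer would, in place of code of your own. Each camera call takes 0.05 s, during which the arm holds its last target. There are 200 camera calls.

### The job

Two slides are loaded in the small white slide spinner, whose violet lid stands open. With your fingertips, push the lid over and down until it is fully shut, under control and without slamming it, and only then press the front end of the red rocker switch fully down so that the spinner is on. Push and press only: pick nothing up, do not shove the spinner along the bench, leave the other things where they are, and finish clear of everything.

Things in the scene. Friction and masses are not known exactly. Their poses are not given: they have to be found in the camera images.
- spinner: white slide spinner (small centrifuge), loose, about 1.8 kg, 164 mm wide. Origin on the table under its middle; x from its front (switch) to its back (lid hinge), z up. Housing x -78 to 98 mm, top at z 72 mm, with an open bowl 128 mm across, middle at x 10 mm, holding a rotor and two slides; in front a lower flat shoulder, x -129 to -78 mm, top at z 54 mm, with the switch
- lid (a joint): the spinner's violet see-through lid with a black rim: 0 = fully shut, growing as it opens (1.57 = straight up); starts between 1.15 and 1.6. A friction hinge holds it at any angle; under 3 N near its free edge pushes it. Stops at 0 and 1.9
- lid_hinge (a point): middle of the lid's hinge axis, at x 92, y 0, z 74 mm in the spinner's frame; the axis runs along the spinner's y. This frame turns with the lid: its -x points from the hinge to the lid's free edge, its z is the outward normal of the lid's outer face (up when shut)
- lid_push (a point): point to push: on the flat outer face of the lid, mid-width, 150 mm from the hinge axis, 26 mm out from the plane through the axis. The lid is 156 mm wide, its free edge 168 mm from the axis (a black lip, 60 mm wide, reaches 176 mm); a round boss 4 mm high, 90 mm across, is centred 80 mm from the axis. Shut, the outer face is level, 100 mm above the table
- rocker (a joint): the red rocker switch on the front shoulder: 0 = off (its front half stands proud), 0.30 = on (front half pressed fully down and level). It tips to and fro about an axis along the spinner's y and stays where it is put; about 2 to 3 N on its front end tip it
- rocker_on (a point): top of the front end (nearest the spinner's front, marked with a white dot) of the red rocker, mid-width: the end to press down for on. The rocker is 26 mm long (front to back) and 20 mm wide, its middle at x = -105, y = 0 in the spinner's frame; this end is about 64 mm above the table when off and sinks some 4 mm when pressed
- oil_bottle: bystander: amber dropper bottle, 30 mm diameter, 72 mm tall, origin under its middle
- coplin: bystander: round glass staining jar with a white cap, 64 mm diameter, 100 mm tall, origin under its middle
- cover_box: bystander: small clear box with a blue lid, 36 x 36 x 26 mm, origin under its middle
- slide_box: bystander: shut green slide box, 100 x 85 x 36 mm, origin under its middle
- wash_bottle: bystander: white wash bottle with a red cap and bent spout, 70 mm diameter, 215 mm tall, origin under its middle
- petri: bystander: stack of three clear dishes, 90 mm diameter, 45 mm tall, origin under its middle
- tube_rack: bystander: orange rack of small tubes, 110 x 70 x 49 mm, origin under its middle

How it is judged:
By the outcome, as a careful person would: the job done as asked, in the order asked, and still so for the second after the job is handed in, with the robot touching nothing.
It also fails if it takes over 42 s, if anything falls off the work surface, if the arm or the gripper's body presses on something with over 40 N, if the wrist force passes 120 N, or if a joint passes its speed limit or range.

## Working session

There is one attempt and no reset: what is moved stays moved. The work goes in short steps, Python scripts to look and compute and a tool call to move; the robot and the scene stay as the last step left them, time stands still between calls to the robot, and variables do not carry over. Pictures are saved under pics/ and viewed, at most 10 in all, crops included, and the job is handed in when it is done.

Besides the shell and the picture viewer there is one more tool, called after "Emit:" by a JSON object that holds its "name" and its "arguments", one argument or row to a line. servo_tool: Moves the arm, as the interface text tells. Its arguments: {"type":"object","properties":{"commands":{"type":"array","items":{"type":"array","items":{"type":"array","items":{"type":"number"}}}}},"required":["commands"]}

```bash
mkdir -p pics; cat > h.py <<'E'
import numpy as np, cv2
from station import r
def cap(n,f=None):
    c=r.capture(n)
    if f: cv2.imwrite('pics/'+f,cv2.cvtColor(c['pixels'],cv2.COLOR_RGB2BGR))
    return c
def ray(c,uv):
    p=cv2.undistortPoints(np.array([[uv]],float),np.array(c['camera_matrix']),np.array(c['dist']))[0,0]
    R=np.array(c['R']);t=np.array(c['t'])
    return -R.T@t, R.T@np.array([p[0],p[1],1])
def onz(c,uv,z):
    o,d=ray(c,uv); return o+d*(z-o[2])/d[2]
def tri(c1,u1,c2,u2):
    o1,d1=ray(c1,u1);o2,d2=ray(c2,u2)
    s=np.linalg.lstsq(np.c_[d1,-d2],o2-o1,rcond=None)[0]
    a=o1+s[0]*d1;b=o2+s[1]*d2
    return (a+b)/2,np.linalg.norm(a-b)
def proj(c,X):
    return cv2.projectPoints(np.array(X,float).reshape(-1,3),cv2.Rodrigues(np.array(c['R']))[0],np.array(c['t'],float),np.array(c['camera_matrix']),np.array(c['dist']))[0].reshape(-1,2)
E
python3 - <<'E'
from h import *
a=cap('top','top.png');b=cap('side','side.png')
s=r.sense();print(s['time_s'],s['tcp_pos'],s['ee_rot'],s['gripper_width'])
E
```

```text
0.1 [ 0.26758893 -0.5642414   0.23257536] [[-9.03626434e-01 -4.28320483e-01 -9.12221267e-04]
 [-4.28321447e-01  9.03624773e-01  1.73431152e-03]
 [ 8.14645878e-05  1.95789367e-03 -9.99998080e-01]] 0.9993623141262281
```

View pics/top.png

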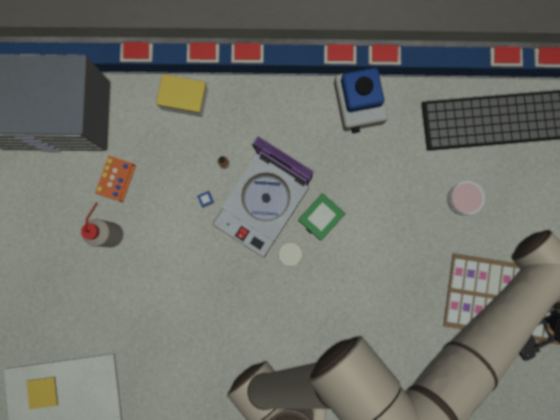

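View pics/side.png

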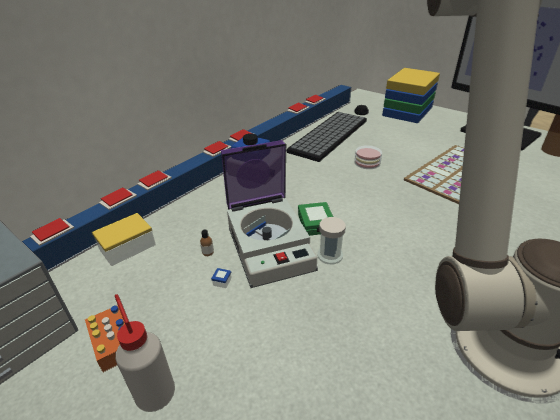

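The top view shows the spinner at about (263,198), its red rocker at (242,233), and the lid standing open at (283,160). The jar is at (290,254), the green box at (321,216), and the gripper at far right. The side view shows the lid close to upright, with the rocker at (281,257).

```bash
python3 - <<'E'
from h import *
a=cap('top');b=cap('side')
def red(c,x0,x1,y0,y1):
    h=cv2.cvtColor(c['pixels'],cv2.COLOR_RGB2HSV)
    m=(((h[...,0]<8)|(h[...,0]>172))&(h[...,1]>150)&(h[...,2]>90)).astype(np.uint8)
    z=np.zeros_like(m);z[y0:y1,x0:x1]=m[y0:y1,x0:x1]
    v,u=np.nonzero(z);return (u.mean(),v.mean()),len(u)
ra,na=red(a,225,262,220,250);rb,nb=red(b,262,300,245,272)
print(ra,na,rb,nb,tri(a,ra,b,rb),onz(a,ra,.06))
for n,c,(x0,x1,y0,y1) in(('t',a,(200,360,130,270)),('s',b,(190,350,130,290))):
    p=cv2.cvtColor(c['pixels'][y0:y1,x0:x1],cv2.COLOR_RGB2BGR)
    cv2.imwrite(f'pics/c{n}.png',cv2.resize(p,None,fx=3.75 if n=='s' else 4,fy=3.75 if n=='s' else 4,interpolation=cv2.INTER_CUBIC))
print(np.array(a['camera_matrix']),-np.array(a['R']).T@a['t'],-np.array(b['R']).T@b['t'])
E
```

```text
(np.float64(242.20408163265307), np.float64(232.42857142857142)) 49 (np.float64(280.9642857142857), np.float64(256.0)) 56 (array([0.47223657, 0.12483511, 0.05518558]), np.float64(0.001677437781716445)) [0.47129982 0.12398142 0.06      ]
[[546.97988214   0.         283.51300254]
 [  0.         546.97988214 209.43493112]
 [  0.           0.           1.        ]] [0.39608771 0.01450012 1.50261899] [0.05924695 0.61914585 0.66018749]
```

View pics/ct.png

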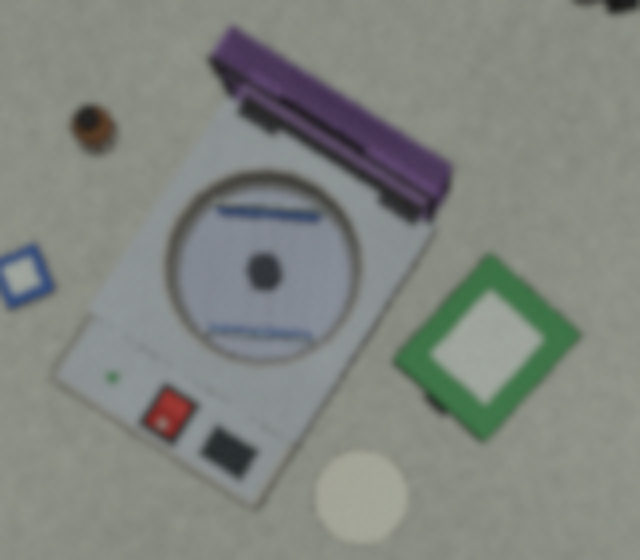

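View pics/cs.png

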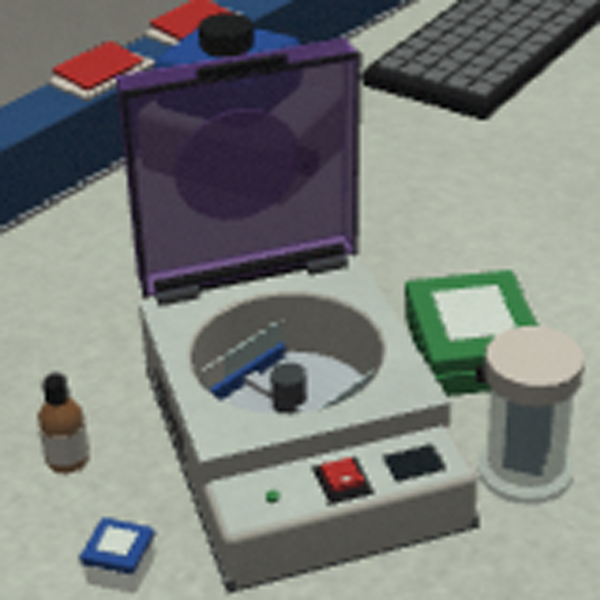

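The top crop shows the shoulder's front corners at (52,378) and (258,508), the bowl centre at (263,267), and the rocker with its white dot at (162,424). In the side crop the lid's free-edge corners are at (120,85) and (360,42).

```bash
python3 - <<'E'
from h import *
a=cap('top');b=cap('side')
T=lambda u,v:(200+(u+.5)/4-.5,130+(v+.5)/4-.5); S=lambda u,v:(190+(u+.5)/3.75-.5,130+(v+.5)/3.75-.5)
fl=onz(a,T(52,378),.054);fr=onz(a,T(258,508),.054);bw=onz(a,T(263,267),.072);rk=onz(a,(242.2,232.43),.06)
print('front',fl,fr,np.linalg.norm(fl-fr),'bowl',bw,'rk',rk)
bs=onz(b,S(288,345),.072);print('bowl side',bs, 'front side',onz(b,S(207,475),.054))
d1=bw-rk;print('bowl-rk',np.linalg.norm(d1[:2]),np.degrees(np.arctan2(d1[1],d1[0])))
e=fl-fr;print('yaw from edge',np.degrees(np.arctan2(e[1],e[0]))-90)
yaw=np.arctan2(d1[1],d1[0]);ex=np.array([np.cos(yaw),np.sin(yaw)]);ey=np.array([-ex[1],ex[0]])
o=((bw[:2]-.01*ex)+(rk[:2]+.105*ex))/2;print('origin',o)
# lid: triangulate nothing; intersect corner rays with vertical plane through spinner axis params
hinge=np.r_[o+.092*ex,.074]
def loc(X):
    d=X[:2]-o;return np.array([d@ex,d@ey,X[2]])
for nm,c,uv in(('s far-left(y+)',b,S(120,85)),('s right(y-)',b,S(360,42))):
    s=.078 if '+' in nm else -.078
    O,D=ray(c,uv);n=np.r_[ey,0];k=(np.r_[o,0]@n+s-O@n)/(D@n);print(nm,loc(O+k*D))
for uv in(T(233,27),T(452,165),T(210,60),T(430,215)):
    for z in(.2,.24):print(uv,z,loc(onz(a,uv,z)))
A,g=tri(a,T(222,43),b,S(120,85));print(loc(A),g)
A,g=tri(a,T(440,190),b,S(360,42));print(loc(A),g)
E
```

```text
front [0.49262316 0.20340678 0.054     ] [0.40848872 0.06530263 0.054     ] 0.1617138298746578 bowl [0.56645481 0.06396871 0.072     ] rk [0.47129591 0.12399212 0.06      ]
bowl side [0.56895204 0.06459987 0.072     ] front side [0.53880999 0.17678513 0.054     ]
bowl-rk 0.11250789627126091 -32.24251049039942
yaw from edge -31.350193295221473
origin [0.55905074 0.06863897]
s far-left(y+) [0.11271451 0.078      0.2299808 ]
s right(y-) [ 0.08908834 -0.078       0.24446811]
(257.875, 136.375) 0.2 [0.11089679 0.08351044 0.2       ]
(257.875, 136.375) 0.24 [0.10414586 0.0768702  0.24      ]
(312.625, 170.875) 0.2 [ 0.1119686  -0.07349498  0.2       ]
(312.625, 170.875) 0.24 [ 0.10518476 -0.075314    0.24      ]
(252.125, 144.625) 0.2 [0.08632006 0.08403654 0.2       ]
(252.125, 144.625) 0.24 [0.08032381 0.07738015 0.24      ]
(307.125, 183.375) 0.2 [ 0.07919413 -0.07882209  0.2       ]
(307.125, 183.375) 0.24 [ 0.0734167  -0.08047752  0.24      ]
[0.0932303  0.07898324 0.23948445] 0.0037729816306875034
[ 0.08817772 -0.07765475  0.24494689] 6.11594788203923e-05
```

Emit:
{"name": "servo_tool", "arguments": {
  "commands": [
    [[1,0,0,-45,0,0,0.14],[1,-10,5,-90,0,0,0.28],[1,-50,25,-100,0,0,0.42],[1,-90,45,-100,0,0,0.56],[1,-130,70,-100,0,0,0.7]]
  ]
}}

```text
time_s: 0.8
tcp_pos: [0.3557, -0.4456, 0.334]
ee_rot: [[-0.966, 0.258, 0.001], [0.258, 0.966, -0.001], [-0.001, -0.0, -1.0]]
wrist_force: [0.5, 0.5, -0.4]
gripper_width: 0.636
gripper_force: 0.0
```

```bash
cat > go.py <<'E'
import sys
from h import *
o=np.array([.559,.0686]);yaw=np.radians(-31.7);ex=np.array([np.cos(yaw),np.sin(yaw)]);ey=np.array([-ex[1],ex[0]])
def state():
    s=r.sense();p=np.array(s['tcp_pos']);R=np.array(s['ee_rot']);d=p[:2]-o
    print('t',round(s['time_s'],2),'loc tip mm',np.round([d@ex*1e3,d@ey*1e3,p[2]*1e3-11],1),'F',np.round(s['wrist_force'],1),'w',round(s['gripper_width'],2),'J',np.round(s['joints'],0))
    return p,R
def to(x,y,z): # tip target, spinner frame mm -> shift in tool mm and turn
    p,R=state();T=np.r_[o+ex*x/1e3+ey*y/1e3,(z+11)/1e3]
    Rt=np.c_[np.r_[-ex,0],np.r_[ey,0],[0,0,-1.]]
    print('shift',np.round(R.T@(T-p)*1e3,1),'turn',np.round(cv2.Rodrigues(R.T@Rt)[0].ravel(),3))
if __name__=='__main__': to(*map(float,sys.argv[1:4]))
E
python3 go.py 150 0 325
```

```text
t 0.8 loc tip mm [  97.2 -544.3  323. ] F [ 0.5  0.5 -0.4] w 0.64 J [-35.  14.   3.  -0. -79. -70.]
shift [-207.3  506.1   -1.9] turn [-0.     0.001  0.292]
```

Emit:
{"name": "servo_tool", "arguments": {
  "commands": [
    [[1,-18,44,0,0,0,0.1],[1,-36,88,0,0,0,0.2],[1,-54,132,0,0,0,0.29],[1,-72,176,0,0,0,0.29],[1,-90,220,0,0,0,0.29]]
  ]
}}

```text
time_s: 1.3
tcp_pos: [0.498, -0.2545, 0.3338]
ee_rot: [[-0.855, 0.518, 0.001], [0.518, 0.855, -0.0], [-0.0, 0.0, -1.0]]
wrist_force: [0.8, -1.3, 0.8]
gripper_width: 0.173
gripper_force: 0.0
```

```bash
python3 go.py 150 0 325
```

```text
t 1.3 loc tip mm [ 117.9 -307.   322.8] F [ 0.8 -1.3  0.8] w 0.17 J [ -10.   12.    1.   -0.  -79. -111.]
shift [-34.9 306.7  -2.1] turn [0.    0.    0.009]
```

Emit:
{"name": "servo_tool", "arguments": {
  "commands": [
    [[1,-8,48,0,0,0,0.01],[1,-16,96,0,0,0,0.01],[1,-24,144,0,0,0,0.01],[1,-32,190,0,0,0,0.01],[1,-34,225,0,0,0,0.01]]
  ]
}}

```text
time_s: 1.8
tcp_pos: [0.6444, -0.0791, 0.3328]
ee_rot: [[-0.851, 0.525, -0.001], [0.525, 0.851, 0.0], [0.001, -0.0, -1.0]]
wrist_force: [0.4, 0.2, -0.0]
gripper_width: 0.006
gripper_force: 0.0
```

```bash
python3 go.py 150 0 222
```

```text
t 1.8 loc tip mm [150.2 -80.8 321.8] F [ 0.4  0.2 -0. ] w 0.01 J [   7.   22.   14.   -0.  -82. -129.]
shift [ 0.2 80.8 99.8] turn [-0.    -0.001  0.   ]
```

Emit:
{"name": "servo_tool", "arguments": {
  "commands": [
    [[1,0,40,0,0,0,0],[1,0,65,30,0,0,0],[1,0,65,65,0,0,0],[1,0,65,100,0,0,0],[1,0,65,100,0,0,0]]
  ]
}}

```text
time_s: 2.3
tcp_pos: [0.674, -0.0258, 0.2271]
ee_rot: [[-0.85, 0.526, -0.013], [0.527, 0.85, -0.0], [0.01, -0.007, -1.0]]
wrist_force: [-0.9, 0.1, -0.9]
gripper_width: 0.001
gripper_force: 0.0
```

```bash
python3 - <<'E'
from h import *
import go
go.to(125,0,222)
a=cap('side')
p=cv2.cvtColor(a['pixels'][110:290,170:370],cv2.COLOR_RGB2BGR)
cv2.imwrite('pics/p1.png',cv2.resize(p,None,fx=3,fy=3))
E
```

```text
t 2.3 loc tip mm [147.4 -19.9 216.1] F [-0.9  0.1 -0.9] w 0.0 J [  11.   28.    8.   -0.  -72. -133.]
shift [22.5 19.8 -5.8] turn [-0.007 -0.01  -0.001]
```

View pics/p1.png

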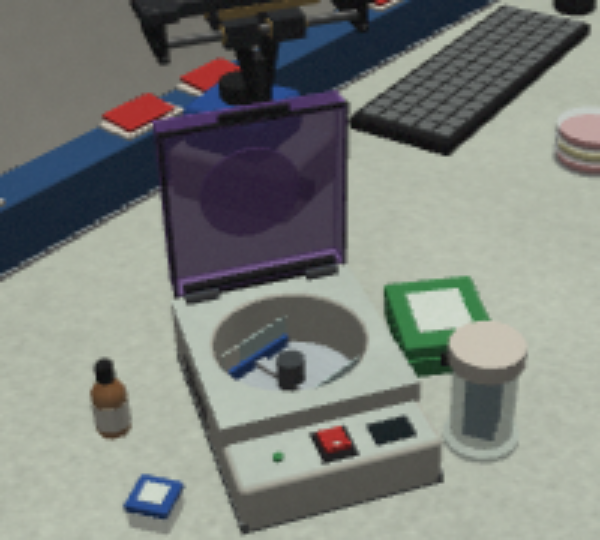

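The crop shows the closed fingers hanging behind the lid at about (260,80), clear of it; nothing else has moved.

Emit:
{"name": "servo_tool", "arguments": {
  "commands": [
    [[1,5,5,-3,0,0,0],[1,12,10,-4,0,0,0],[1,18,14,-4,0,0,0],[1,20,15,-4,0,0,0],[1,20,15,-4,0,0,0]]
  ]
}}

```text
time_s: 2.85
tcp_pos: [0.6678, -0.0023, 0.2385]
ee_rot: [[-0.851, 0.526, 0.001], [0.526, 0.851, 0.0], [-0.001, 0.001, -1.0]]
wrist_force: [-0.3, 0.1, 0.1]
gripper_width: 0.004
gripper_force: 0.0
```

```bash
python3 go.py 113.8 0 226; python3 -c "
import numpy as np
for t in np.arange(1.48,-.01,-.074): print(round(t,3),np.round([101.5-150*np.cos(t)+26*np.sin(t),74+150*np.sin(t)+26*np.cos(t)],1))"
```

```text
t 2.85 loc tip mm [129.8  -3.1 227.5] F [-0.3  0.1  0.1] w 0.0 J [  14.   26.    8.    0.  -71. -135.]
shift [16.   3.1  1.5] turn [ 0.001  0.001 -0.   ]
1.48 [113.8 225.7]
1.406 [102.5 226.2]
1.332 [ 91.3 225.9]
1.258 [ 80.1 224.7]
1.184 [ 69.  222.7]
1.11 [ 58.1 219.9]
1.036 [ 47.4 216.3]
0.962 [ 37.  211.9]
0.888 [ 27.  206.8]
0.814 [ 17.4 200.9]
0.74 [  8.3 194.3]
0.666 [ -0.4 187.1]
0.592 [ -8.5 179.3]
0.518 [-15.9 170.9]
0.444 [-22.8 161.9]
0.37 [-28.9 152.5]
0.296 [-34.4 142.6]
0.222 [-39.1 132.4]
0.148 [-43.  121.8]
0.074 [-46.2 111. ]
-0.0 [-48.5 100. ]
```

Emit:
{"name": "servo_tool", "arguments": {
  "commands": [
    [[1,5,1,0,0,0,0],[1,10,2,0,0,0,0],[1,15,3,1,0,0,0],[1,20,3,1,0,0,0],[1,25,3,1,0,0,0]]
  ]
}}

```text
time_s: 3.35
tcp_pos: [0.6483, 0.0129, 0.237]
ee_rot: [[-0.85, 0.526, 0.001], [0.526, 0.85, -0.0], [-0.001, 0.001, -1.0]]
wrist_force: [0.3, -1.2, 1.7]
gripper_width: 0.005
gripper_force: 0.8
```

```bash
python3 go.py 80 0 224.7
```

```text
t 3.35 loc tip mm [105.3  -0.5 226. ] F [ 0.3 -1.2  1.7] w 0.01 J [  15.   24.    4.    0.  -70. -137.]
shift [25.3  0.4  1.3] turn [ 0.001  0.001 -0.001]
```

Emit:
{"name": "servo_tool", "arguments": {
  "commands": [
    [[1,6,0,0,0,0,0],[1,11,0,0,0,0,0],[1,17,0,0,0,0,0],[1,22,0,1,0,0,0],[1,27,0,2,0,0,0]]
  ]
}}

```text
time_s: 3.85
tcp_pos: [0.625, 0.0274, 0.2346]
ee_rot: [[-0.85, 0.526, 0.0], [0.526, 0.85, 0.0], [-0.0, 0.0, -1.0]]
wrist_force: [1.5, -0.3, 2.2]
gripper_width: 0.005
gripper_force: 0.8
```

```bash
python3 - <<'E'
from h import *
import go
go.to(53,0,218)
a=cap('side')
p=cv2.cvtColor(a['pixels'][110:290,170:370],cv2.COLOR_RGB2BGR)
cv2.imwrite('pics/p2.png',cv2.resize(p,None,fx=3,fy=3))
E
```

```text
t 3.85 loc tip mm [ 77.8  -0.4 223.6] F [ 1.5 -0.3  2.2] w 0.01 J [  17.   22.    1.    0.  -69. -139.]
shift [24.8  0.4  5.6] turn [ 0.     0.    -0.001]
```

View pics/p2.png

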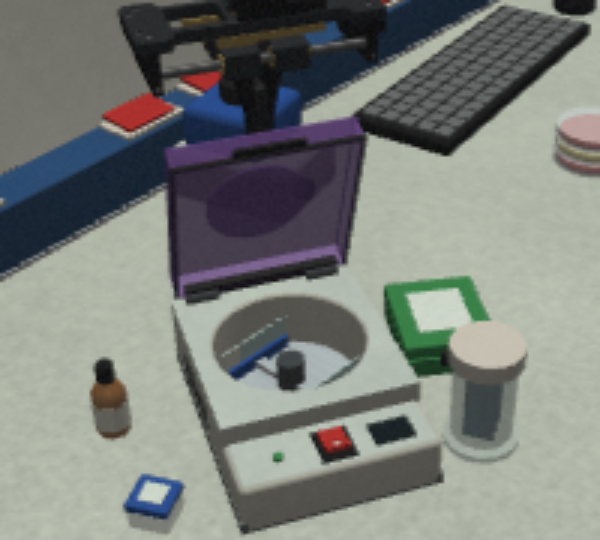

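The crop shows the lid's free edge tipping forward ahead of the fingers, with the spinner still in place.

Emit:
{"name": "servo_tool", "arguments": {
  "commands": [
    [[1,6,0,0.5,0,0,0],[1,11.5,0,1.5,0,0,0],[1,17,0,3,0,0,0],[1,22,0,4.5,0,0,0],[1,27.5,0,6.5,0,0,0]]
  ]
}}

```text
time_s: 4.4
tcp_pos: [0.6015, 0.0417, 0.2278]
ee_rot: [[-0.85, 0.526, -0.0], [0.526, 0.85, -0.0], [0.0, -0.0, -1.0]]
wrist_force: [0.9, 0.3, -0.4]
gripper_width: 0.007
gripper_force: 0.5
```

Emit:
{"name": "servo_tool", "arguments": {
  "commands": [
    [[1,5,0,2,0,0,0],[1,10,0,4,0,0,0],[1,15,0,6.5,0,0,0],[1,20,0,9,0,0,0],[1,25,0,12,0,0,0]]
  ]
}}

```text
time_s: 4.9
tcp_pos: [0.5803, 0.0549, 0.216]
ee_rot: [[-0.85, 0.526, 0.0], [0.526, 0.85, 0.0], [-0.0, 0.0, -1.0]]
wrist_force: [0.4, 0.2, 0.5]
gripper_width: 0.004
gripper_force: 0.5
```

```bash
python3 go.py 8.3 0 194.3
```

```text
t 4.9 loc tip mm [ 25.4  -0.4 205. ] F [0.4 0.2 0.5] w 0.0 J [  21.   19.   -7.    0.  -64. -143.]
shift [17.1  0.4 10.7] turn [ 0.     0.    -0.001]
```

Emit:
{"name": "servo_tool", "arguments": {
  "commands": [
    [[1,5,0,2.5,0,0,0],[1,9.5,0,5.5,0,0,0],[1,14,0,9,0,0,0],[1,18.5,0,12.5,0,0,0],[1,23,0,16,0,0,0]]
  ]
}}

```text
time_s: 5.4
tcp_pos: [0.5608, 0.067, 0.1998]
ee_rot: [[-0.85, 0.526, 0.0], [0.526, 0.85, 0.0], [-0.0, 0.0, -1.0]]
wrist_force: [0.4, 1.0, 0.9]
gripper_width: 0.005
gripper_force: 0.4
```

```bash
python3 - <<'E'
from h import *
import go
go.to(-19,0,166.5)
a=cap('side')
p=cv2.cvtColor(a['pixels'][110:290,170:370],cv2.COLOR_RGB2BGR)
cv2.imwrite('pics/p3.png',cv2.resize(p,None,fx=3,fy=3))
E
```

```text
t 5.4 loc tip mm [  2.4  -0.4 188.8] F [0.4 1.  0.9] w 0.0 J [  23.   18.  -11.   -0.  -61. -145.]
shift [21.4  0.4 22.3] turn [ 0.     0.    -0.001]
```

View pics/p3.png

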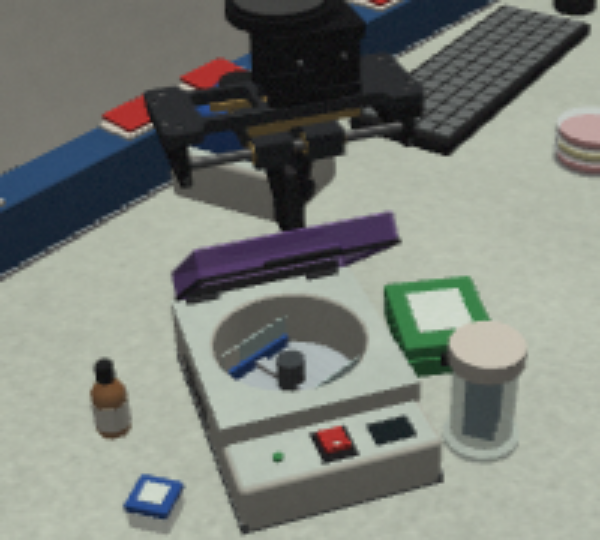

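The crop shows the lid about 40° open, following the fingertips at (290,225); the spinner hasn't moved.

Emit:
{"name": "servo_tool", "arguments": {
  "commands": [
    [[1,4.5,0,3.5,0,0,0],[1,9,0,7.5,0,0,0],[1,12.5,0,11.5,0,0,0],[1,16,0,15.5,0,0,0],[1,20,0,20,0,0,0]]
  ]
}}

```text
time_s: 5.95
tcp_pos: [0.5439, 0.0775, 0.1797]
ee_rot: [[-0.85, 0.526, 0.0], [0.526, 0.85, 0.0], [-0.0, 0.0, -1.0]]
wrist_force: [0.8, -0.8, 0.2]
gripper_width: 0.008
gripper_force: 0.4
```

Emit:
{"name": "servo_tool", "arguments": {
  "commands": [
    [[1,3.5,0,4.5,0,0,0],[1,7,0,9,0,0,0],[1,10,0,14,0,0,0],[1,12.5,0,18.5,0,0,0],[1,15,0,23,0,0,0]]
  ]
}}

```text
time_s: 6.45
tcp_pos: [0.531, 0.0854, 0.1567]
ee_rot: [[-0.85, 0.526, -0.0], [0.526, 0.85, 0.0], [0.0, -0.0, -1.0]]
wrist_force: [-0.6, 0.4, 0.5]
gripper_width: 0.006
gripper_force: 0.4
```

```bash
python3 go.py -43 0 121.8
```

```text
t 6.45 loc tip mm [-32.6  -0.4 145.7] F [-0.6  0.4  0.5] w 0.01 J [  26.   18.  -18.   -0.  -54. -148.]
shift [10.4  0.4 23.9] turn [-0.    -0.    -0.001]
```

Emit:
{"name": "servo_tool", "arguments": {
  "commands": [
    [[1,2.5,0,4.5,0,0,0],[1,5,0,9,0,0,0],[1,7,0,13.5,0,0,0],[1,9,0,18,0,0,0],[1,10.5,0,22,0,0,0]]
  ]
}}

```text
time_s: 6.95
tcp_pos: [0.5223, 0.0908, 0.1346]
ee_rot: [[-0.85, 0.526, -0.0], [0.526, 0.85, -0.0], [0.0, -0.0, -1.0]]
wrist_force: [1.2, -0.2, 0.6]
gripper_width: 0.005
gripper_force: 0.3
```

Emit:
{"name": "servo_tool", "arguments": {
  "commands": [
    [[1,1,0,3,0,0,0],[1,2,0,6,0,0,0],[1,3,0,9,0,0,0],[1,4,0,12,0,0,0],[1,4,0,15,0,0,0]]
  ]
}}

```text
time_s: 7.45
tcp_pos: [0.5187, 0.0929, 0.1198]
ee_rot: [[-0.85, 0.526, -0.0], [0.526, 0.85, 0.0], [0.0, -0.0, -1.0]]
wrist_force: [-0.3, 1.0, 1.2]
gripper_width: 0.003
gripper_force: 0.4
```

```bash
python3 go.py -48.5 0 100
```

```text
t 7.45 loc tip mm [-47.   -0.5 108.8] F [-0.3  1.   1.2] w 0.0 J [  28.   19.  -22.   -0.  -49. -150.]
shift [1.5 0.5 8.8] turn [-0.    -0.    -0.001]
```

Emit:
{"name": "servo_tool", "arguments": {
  "commands": [
    [[1,0,0,2,0,0,0],[1,0,0,4,0,0,0],[1,0,0,6,0,0,0],[1,0,0,8,0,0,0],[1,0,0,9,0,0,0]]
  ]
}}

```text
time_s: 7.95
tcp_pos: [0.519, 0.0928, 0.1113]
ee_rot: [[-0.85, 0.526, -0.0], [0.526, 0.85, -0.0], [0.0, -0.0, -1.0]]
wrist_force: [-3.4, 1.5, 7.1]
gripper_width: 0.006
gripper_force: 3.8
```

Emit:
{"name": "servo_tool", "arguments": {
  "commands": [
    [[1,0,0,0.5,0,0,0],[1,0,0,1,0,0,0],[1,0,0,1,0,0,0],[1,0,0,1,0,0,0],[1,0,0,1,0,0,0]]
  ]
}}

```text
time_s: 8.45
tcp_pos: [0.5189, 0.0928, 0.1113]
ee_rot: [[-0.85, 0.526, 0.0], [0.526, 0.85, -0.0], [-0.0, -0.0, -1.0]]
wrist_force: [-2.8, 1.3, 8.0]
gripper_width: 0.004
gripper_force: 4.1
```

Emit:
{"name": "servo_tool", "arguments": {
  "commands": [
    [[1,0,0,-3,0,0,0],[1,0,0,-15,0,0,0],[1,0,0,-35,0,0,0],[1,15,0,-60,0,0,0],[1,40,0,-80,0,0,0]]
  ]
}}

```text
time_s: 8.95
tcp_pos: [0.486, 0.114, 0.1917]
ee_rot: [[-0.849, 0.528, 0.002], [0.528, 0.849, 0.0], [-0.001, 0.001, -1.0]]
wrist_force: [-0.4, 0.8, 0.1]
gripper_width: 0.003
gripper_force: 0.0
```

```bash
python3 - <<'E'
from h import *
import go
from go import o,ex,ey
go.to(-118,0,110)
a=cap('side');t=cap('top')
p=cv2.cvtColor(a['pixels'][130:310,190:370],cv2.COLOR_RGB2BGR)
q=cv2.cvtColor(t['pixels'][150:270,200:320],cv2.COLOR_RGB2BGR)
cv2.imwrite('pics/p4.png',np.hstack([cv2.resize(p,(390,390)),cv2.resize(q,(390,390))]))
h=cv2.cvtColor(a['pixels'],cv2.COLOR_RGB2HSV)
m=((h[...,0]<8)|(h[...,0]>172))&(h[...,1]>150)&(h[...,2]>90)
v,u=np.nonzero(m[245:272,262:300]);print(u.mean()+262,v.mean()+245,len(u))
X=lambda x,y,z:np.r_[o+ex*x/1e3+ey*y/1e3,z/1e3]
print('proj side: rocker, shut lip corners, free edge corners',proj(a,[X(-105,0,60),X(-84,30,95),X(-84,-30,95),X(-76,78,100),X(-76,-78,100)]).round(1).tolist())
E
```

```text
t 8.95 loc tip mm [-86.    0.2 180.7] F [-0.4  0.8  0.1] w 0.0 J [  32.   12.  -21.    0.  -57. -154.]
shift [32.1 -0.4 70.7] turn [ 0.001  0.001 -0.003]
281.0175438596491 255.94736842105263 57
proj side: rocker, shut lip corners, free edge corners [[282.5, 254.7], [266.7, 240.5], [291.5, 234.6], [245.1, 241.4], [309.5, 226.3]]
```

View pics/p4.png

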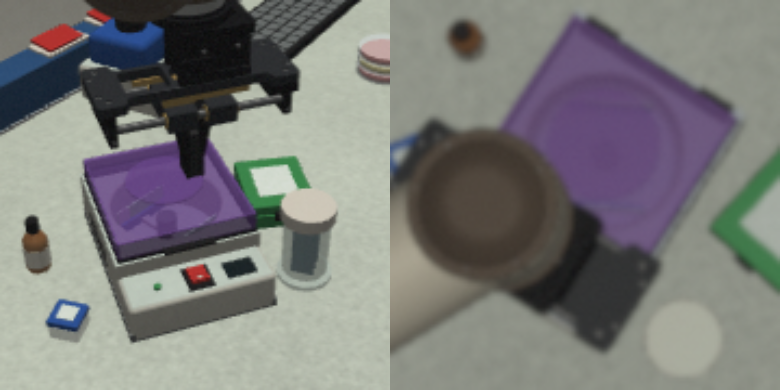

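The left side view shows the lid flat and shut, with the rocker still off at (200,275) and everything else in place.

Emit:
{"name": "servo_tool", "arguments": {
  "commands": [
    [[1,20,0,10,0,0,0],[1,31,0,30,0,0,0],[1,31,0,60,0,0,0],[1,31,0,85,0,0,0],[1,31,0,100,0,0,0]]
  ]
}}

```text
time_s: 9.55
tcp_pos: [0.4579, 0.1295, 0.088]
ee_rot: [[-0.85, 0.526, -0.003], [0.526, 0.85, -0.002], [0.001, -0.003, -1.0]]
wrist_force: [0.4, 0.6, -0.7]
gripper_width: 0.008
gripper_force: 0.0
```

Emit:
{"name": "servo_tool", "arguments": {
  "commands": [
    [[1,0,0,0,0,0,0],[1,0,0,0,0,0,0],[1,0,0,0,0,0,0],[1,0,0,0,0,0,0],[1,0,0,0,0,0,0]]
  ]
}}

```text
time_s: 10.05
tcp_pos: [0.4591, 0.1305, 0.0908]
ee_rot: [[-0.85, 0.526, 0.001], [0.526, 0.85, 0.001], [-0.001, 0.002, -1.0]]
wrist_force: [-0.6, -0.5, 0.5]
gripper_width: 0.005
gripper_force: 0.0
```

```bash
python3 go.py -119 0 64
```

```text
t 10.05 loc tip mm [-1.175e+02  1.000e-01  7.980e+01] F [-0.6 -0.5  0.5] w 0.01 J [  35.   17.  -31.    0.  -42. -157.]
shift [ 1.5 -0.1 15.8] turn [ 0.002  0.001 -0.001]
```

Emit:
{"name": "servo_tool", "arguments": {
  "commands": [
    [[1,2,0,4,0,0,0],[1,2,0,8,0,0,0],[1,2,0,12,0,0,0],[1,2,0,15,0,0,0],[1,2,0,17,0,0,0]]
  ]
}}

```text
time_s: 10.55
tcp_pos: [0.4565, 0.1313, 0.0728]
ee_rot: [[-0.85, 0.526, -0.001], [0.526, 0.85, -0.0], [0.001, -0.001, -1.0]]
wrist_force: [-2.9, 1.3, 4.0]
gripper_width: 0.005
gripper_force: 2.0
```

Emit:
{"name": "servo_tool", "arguments": {
  "commands": [
    [[1,0,0,1,0,0,0],[1,0,0,2,0,0,0],[1,0,0,3,0,0,0],[1,0,0,3,0,0,0],[1,0,0,3,0,0,0]]
  ]
}}

```text
time_s: 11.05
tcp_pos: [0.4568, 0.1313, 0.0712]
ee_rot: [[-0.85, 0.526, -0.0], [0.526, 0.85, -0.0], [-0.0, -0.0, -1.0]]
wrist_force: [-5.4, 0.7, 11.5]
gripper_width: 0.004
gripper_force: 5.9
```

```bash
python3 go.py -119 0 60
```

```text
t 11.05 loc tip mm [-119.9   -0.4   60.2] F [-5.4  0.7 11.5] w 0.0 J [  36.   19.  -32.    0.  -39. -157.]
shift [-0.9  0.4  0.2] turn [-0.     0.    -0.001]
```

Emit:
{"name": "servo_tool", "arguments": {
  "commands": [
    [[1,0,0,-3,0,0,0],[1,0,0,-15,0,0,0],[1,0,0,-45,0,0,0],[1,0,0,-90,0,0,0],[1,0,0,-130,0,0,0]]
  ]
}}

```text
time_s: 11.55
tcp_pos: [0.4572, 0.1311, 0.2016]
ee_rot: [[-0.85, 0.526, 0.001], [0.526, 0.85, -0.0], [-0.001, 0.0, -1.0]]
wrist_force: [1.2, 1.0, 1.3]
gripper_width: 0.003
gripper_force: 0.0
```

Emit:
{"name": "servo_tool", "arguments": {
  "commands": [
    [[1,0,-20,-40,0,0,0],[1,0,-50,-60,0,0,0],[1,0,-80,-60,0,0,0],[1,0,-110,-60,0,0,0],[1,0,-120,-60,0,0,0]]
  ]
}}

```text
time_s: 12.05
tcp_pos: [0.3924, 0.0276, 0.2602]
ee_rot: [[-0.849, 0.528, 0.001], [0.528, 0.849, 0.0], [-0.0, 0.001, -1.0]]
wrist_force: [-0.1, 0.5, 0.1]
gripper_width: 0.004
gripper_force: 0.0
```

```bash
python3 - <<'E'
from h import *
import go
go.state()
a=cap('side')
p=cv2.cvtColor(a['pixels'][190:310,190:370],cv2.COLOR_RGB2BGR)
cv2.imwrite('pics/p5.png',cv2.resize(p,None,fx=4,fy=4,interpolation=cv2.INTER_CUBIC))
E
```

```text
t 12.05 loc tip mm [-120.2 -122.4  249.2] F [-0.1  0.5  0.1] w 0.0 J [  28.   -3.  -26.   -0.  -66. -150.]
```

View pics/p5.png

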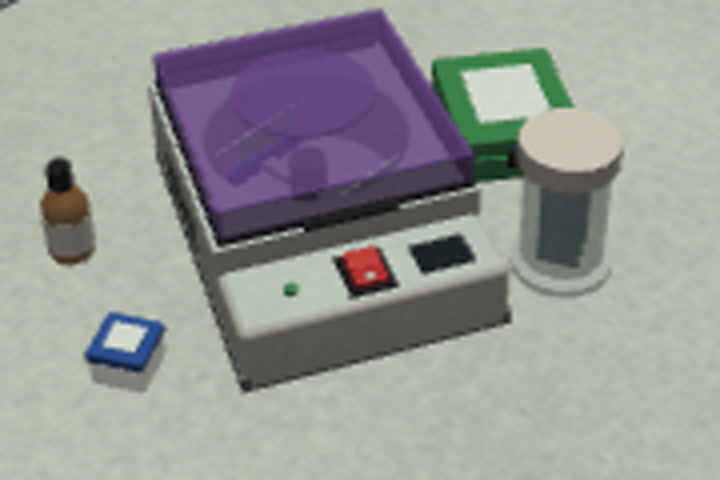

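The final view shows the lid shut, the rocker's front half at (370,275) pressed down and level, and the other things unmoved. The arm is clear.

```bash
python3 -c "
from station import r
print(r.finish_job())"
```

```text
the job is handed in; nothing more can be done
None
```

The lid was pushed fully shut under control, then the rocker was pressed on with the spinner and everything else left in place; the arm is clear and the job was handed in at about 12 s.

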